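# Lock a power module's keyhole plate onto the chassis screws

## Task

Mount the power module in the open chassis: lower its keyhole-slotted base plate over the two screw heads on the rail until it lies flat, then slide it along until the sprung catch snaps up behind it and locks it. Feel for the screws gently, never forcing or dropping the plate, leave the other things on the bench where they are, and let go when it is locked.

Things in the scene. Friction and masses are not known exactly. Their poses are not given: they have to be found in the camera images.
- plate: Loose power module, 0.35 kg: black block 52 (x) x 44 (y) mm, from 4 to 44 mm above the origin (fins to 48), in the middle of a steel base plate 160 (x) x 60 (y) x 4 mm. Origin: centre of the plate's underside, z up; starts flat on the bench. Grip the block across its 44 mm (y). To lock, the plate is lowered on the screws, then slid towards its own +x.
- plate_lead (a point): Middle of the plate's leading end, at its underside, plate x = +80 mm; this end goes first in the slide, and points to the chassis +x.
- plate_hole (a point): Centre of the front entry hole at the plate's underside (plate x = +60 mm); the rear one is at x = -40 mm. Both are eight-sided, 18 mm wide, right through, on the plate's centreline. From each a 9 mm wide slot runs towards plate -x, ending at x = +37 and -63 mm.
- chassis: Fixed open chassis: grey tray 270 (x) x 160 (y) x 20 mm high, walls 3 mm. Origin: centre of its underside, x along its length, z up. Along its middle (y = 0) lies an aluminium rail 180 x 50 mm, top 11 mm above the origin, on which the plate comes to rest. The rail carries two screws and a catch. Over 60 N between plate and chassis is forcing.
- screw_nominal (a point): Nominal place of the front screw, at chassis x = +50 mm, y = 0, at head-top height (20 mm). The rear screw is 100 mm behind it (-x). BUT the rail is clamped in slots: rail, screws and catch together sit up to 12 mm off nominal along chassis +x or -x (y is exact); this reading does not show it: feel or look for it. The rail does not give.
- home_nominal (a point): Where the plate's origin is when locked, with the rail at nominal (chassis x = +10 mm, z = 11 mm): slot ends against the 6 mm screw shanks. The holes fit over the 14 mm heads 20 mm before that (x = -10 mm), with 2 mm to spare each way. Both shift with the rail. Head undersides are 6 mm, tops 9 mm above the rail; the plate has 2 mm play under them and slides easily.
- catch (a joint): Sprung dark steel tongue 8 (x) x 22 (y) mm through the rail, nominally at chassis x = -76 mm (shifts with the rail), standing 5 mm above it. Value in m: 0 up, 0.005 pressed flush. It takes 1.2 N to start, 2.7 N to press flush. The lowered plate presses it down; it springs up behind the plate's rear edge 2 mm before the slot ends meet the shanks.
- screwdriver: Loose screwdriver lying at the far side of the bench; leave alone.
- spool: Loose white spool, 52 mm wide, 40 mm high, standing at the far side; leave alone.
- jar: Loose small amber jar, 44 mm wide, 45 mm high, at the left; leave alone.

How it is judged:
On the way, in this order (a step that is already met when the one before it is completed fails the run):
1. the plate is down on the rail with the screw heads through its keyholes, the catch pressed down under it (z of plate in the frame of chassis between 0.009 and 0.0145 m and y of plate in the frame of chassis between -0.004 and 0.004 m and angle between the x axis of plate and the x axis of chassis, either way round below 0.06 rad and angle between plate's own z axis and vertical below 0.06 rad and x of plate_lead in the frame of chassis between 0.053 and 0.103 m and value of joint catch above 0.002 m), for 0.1 s.
2. the plate has been slid along until the catch has sprung up behind it (z of plate in the frame of chassis between 0.009 and 0.0128 m and y of plate in the frame of chassis between -0.004 and 0.004 m and angle between the x axis of plate and the x axis of chassis, either way round below 0.06 rad and angle between plate's own z axis and vertical below 0.04 rad and x of plate_lead in the frame of chassis between 0.074 and 0.106 m and value of joint catch below 0.0015 m), for 0.2 s.
At the end, for the whole second after the job is handed in: The plate lies at rest flat on the rail (within 2 mm in height, 0.04 rad of tilt), along the chassis x within 0.06 rad, centred within 4 mm in y, leading end 74 to 106 mm along chassis x (90 nominal plus the rail shift), the catch up behind it (joint below 0.0015 m) (all of step 2 and linear speed of plate below 0.01 m/s); the robot touches nothing.
It fails at once if the plate is forced against or dropped on the chassis (contact over 60 N) (contact force between plate and chassis above 60 N).
It fails at once if the screwdriver is knocked (moved over 20 mm) (distance of screwdriver from where it was at the start of the episode above 0.02 m).
It fails at once if the spool is knocked (moved over 20 mm) (distance of spool from where it was at the start of the episode above 0.02 m).
It fails at once if the jar is knocked (moved over 20 mm) (distance of jar from where it was at the start of the episode above 0.02 m).
It also fails if it takes over 58 s, if anything falls off the work surface, if the arm or the gripper's body presses on something with over 40 N, if the wrist force passes 120 N, or if a joint passes its speed limit or range.

## Robot

A 6-joint arm with a two-finger parallel gripper is mounted at the origin on the work surface. World frame = base frame: x ahead of the robot, y to its left, z up, the work surface at z = 0. Lengths are in m, angles in rad, forces in N, time in s.
With the tool pointing down it reaches from about 0.35 to 0.975 m from the base axis. Payload 7.1 kg.
Tool frame: the origin (TCP) lies midway between the tips of the shut fingers; the grasp point (between the pads) lies 19 mm behind it; z points along the fingers, y is the line along which they close (so a half turn about z gives the same grasp; the last joint's range is limited). The gripper opens to 88 mm and grips with 3 to 60 N. Pads are 20 mm wide; open, the fingers measure 115 mm over their backs; the gripper's body (75 mm by 178 mm) begins 61 mm behind the grasp point.
Start: joints at [1.105, 0.423, 1.63, -0, 1.089, -0.019], TCP at [0.27, 0.564, 0.223] pointing down, gripper open.
Joint ranges: [-3, 3], [-0.9, 2.11], [0.09, 2.58], [-1.31, 4.45], [0.11, 2.69], [-2.54, 2.54]. Speed limits (rad/s): [2.39, 2.39, 3.01, 3.14, 3.14, 3.14].

## Interface

Orientations are given as a 3x3 rotation matrix whose columns are the frame's x, y, z axes.
In Python, from cell import telemetry, viewer, job gives the robot as it stands.
- The arm moves only by the shell command python3 -m creep 'ROWS' [FORCE]. ROWS is JSON, a list of rows, each an object of numbers: "fingers": the finger opening in mm, from 0 to 87.8; "dx", "dy", "dz": the shift along the tool's x, y, z in units of 30 mm (1.0 is 30 mm); "ax", "ay", "az": the turn, a rotation vector about the tool's x, y, z in degrees. In form: [{"fingers": .., "dx": .., "dy": .., "dz": .., "ax": .., "ay": .., "az": ..}, ...]. A call has 1 to 10 rows; each row is the pose to reach, as a shift and turn from the pose commanded when the call began, along the tool's axes at that moment; what a row does not reach only later rows make up. A row lasts 1/12 s, in which the tool goes at most 41.7 mm and 7.16 degrees, less where a joint would pass 70% of its speed; a pose out of reach is approached as far as the arm can. A call with a gripper value outside its range is refused whole. The fingers move at their own pace and stop on an object; FORCE is the grip in N (left out, the last holds). Time passes only in rows, so rows that repeat a pose let the fingers close. It gives the time, the measured TCP pose, the force, the opening and the grip force at its end, in the units of the state.
- telemetry.get_state(): the state, without advancing time (a new reading comes with each control period).
- viewer.snapshot(name): name is "scene" or "top" or "wrist"; returns (picture, depth): 420x560x3 uint8, blue, green, red; 420x560 float32, m along the optical axis (not along the pixel's ray), 0 where there is no reading.
- viewer.camera_model(name): a dict with "K" (3x3 intrinsics, pixels), "R" (3x3) and "t" (3): a world point X has camera coordinates R X + t. Camera axes: x right, y down, z forward; pixel columns grow to the right and rows downward; lengths in m; the calibration is good to about 2 mm. The wrist camera is an equidistant fisheye: a pixel r from the principal point sees the ray r / f radians off the axis. A picture is of the moment at which its call begins: read the wrist's pose just before it. camera_model takes no time and is no camera call; for the wrist camera it gives the pose at the moment of the call.
- job.finish_job(): hands the job in; it is judged then, once.
The state is a dict: "time": time; "qpos": joint angles; "qvel": joint speeds; "tau": joint torques, N m; "tool_pos": TCP position; "eef_rot": TCP orientation; "ft_force": force on the tool from outside, world axes, zero at the start; "torque": the same for the moment, N m; "width": opening from 0.0 (shut) to 1.0 (fully open); "grip_force": force on a finger pad.
Only numpy, scipy, OpenCV 4.12 (cv2) and the standard library are available. Lean on these libraries where they do the work, as an engineer would, in place of code of your own. Each camera call takes 0.05 s, during which the arm holds its last target. There are 200 camera calls.

## Working session

There is one attempt and no reset: what is moved stays moved. The work goes in short steps, Python scripts to look and compute and a shell command to move; the robot and the scene stay as the last step left them, time stands still between calls to the robot, and variables do not carry over. Pictures are saved under pics/ and viewed, at most 10 in all, crops included, and the job is handed in when it is done.

```bash
mkdir -p pics; ls
python3 - <<'E'
from cell import telemetry, viewer
import cv2,numpy as np
s=telemetry.get_state();print(s)
for n in("scene","top"):
    p,d=viewer.snapshot(n);cv2.imwrite(f"pics/{n}0.png",p);np.save(f"{n}0.npy",d);m=viewer.camera_model(n);print(n,m)
E
```

```text
pics
{'time': 0.0, 'qpos': array([ 1.10498804e+00,  4.23845522e-01,  1.63073584e+00,  1.01175619e-05,
        1.08858993e+00, -1.90526193e-02]), 'qvel': array([ 0.00249549, -0.00085004, -0.00116029,  0.00160728, -0.00112443,
        0.00223638]), 'tau': array([ 1.62019307e-03, -5.44639170e+01, -2.73663068e+01,  6.45788689e-02,
        2.28939706e-02, -8.54388918e-05]), 'tool_pos': array([0.26976756, 0.56313421, 0.22188077]), 'eef_rot': array([[-9.01851490e-01,  4.32045571e-01, -7.17047115e-04],
       [ 4.32046164e-01,  9.01850394e-01, -1.40642333e-03],
       [ 3.90302517e-05, -1.57818243e-03, -9.99998754e-01]]), 'ft_force': array([ 0.19451202, -1.16606083,  0.17147181]), 'torque': array([-0.06541065, -0.01819565, -0.00183369]), 'grip_force': 0.0, 'width': 1.0009506639527037}
scene {'K': array([[440.95809585,   0.        , 271.74576038],
       [  0.        , 440.95809585, 215.23094223],
       [  0.        ,   0.        ,   1.        ]]), 'R': array([[-0.72291804,  0.69093248, -0.0013474 ],
       [ 0.49866006,  0.52039286, -0.69320229],
       [-0.4782548 , -0.50180033, -0.72074182]]), 't': array([ 0.37086276, -0.29903745,  1.41304876])}
top {'K': array([[388.31711019,   0.        , 281.37703135],
       [  0.        , 388.31711019, 215.4295053 ],
       [  0.        ,   0.        ,   1.        ]]), 'R': array([[-3.48919305e-04, -9.99883408e-01, -1.52659426e-02],
       [-9.96020439e-01,  1.70805887e-03, -8.91087441e-02],
       [ 8.91244298e-02,  1.51740990e-02, -9.95904906e-01]]), 't': array([0.10335941, 0.62522104, 0.90318347])}
```

View pics/top0.png

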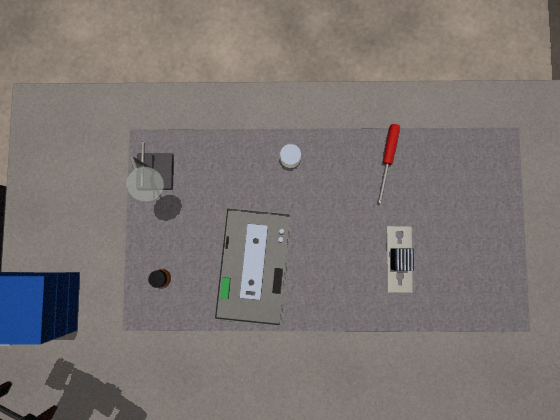

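View pics/scene0.png

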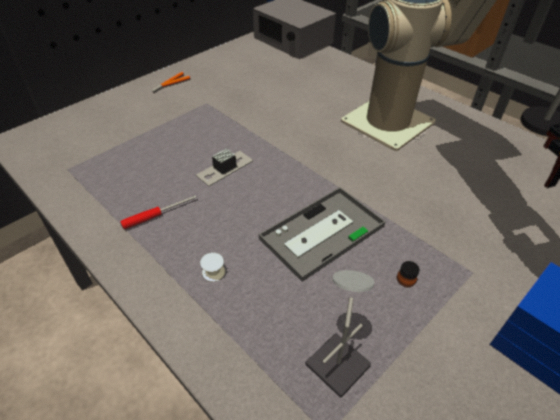

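The top view shows the plate at about (400,259), the chassis at about (254,267) with its catch near (250,293), screws near (255,240) and (251,282), and the lamp near (145,180). I'll enlarge both parts.

```bash
cat > h.py <<'E'
import numpy as np,cv2
from cell import viewer
def ray(m,uv,fish=False):
    K=m["K"];x=np.array([(uv[0]-K[0,2])/K[0,0],(uv[1]-K[1,2])/K[1,1]])
    if fish:
        th=np.hypot(*x);d=np.r_[np.sin(th)*x/max(th,1e-9),np.cos(th)]
    else: d=np.r_[x,1.]
    R=m["R"];return -R.T@m["t"],R.T@d
def atz(m,uv,z,fish=False):
    c,d=ray(m,uv,fish);return c+d*(z-c[2])/d[2]
def tri(rs):
    A=0;b=0
    for c,d in rs:
        d=d/np.linalg.norm(d);P=np.eye(3)-np.outer(d,d);A=A+P;b=b+P@c
    return np.linalg.solve(A,b)
E
python3 - <<'E'
import cv2,numpy as np
a=cv2.imread("pics/top0.png");b=cv2.imread("pics/scene0.png")
r=lambda i,x,y,w,h,s:cv2.resize(i[y:y+h,x:x+w],None,fx=s,fy=s,interpolation=cv2.INTER_CUBIC)
c1=r(a,375,220,50,80,5);c2=r(a,210,200,90,130,4)[:,:]
c3=r(b,190,140,70,50,4)
o=np.zeros((600,800,3),np.uint8)
o[:400,:250]=c1;o[:520,260:620]=c2;o[400:600,0:250]=c3[:, :250]
cv2.imwrite("pics/crop1.png",o)
E
```

```text
(no output)
```

View pics/crop1.png

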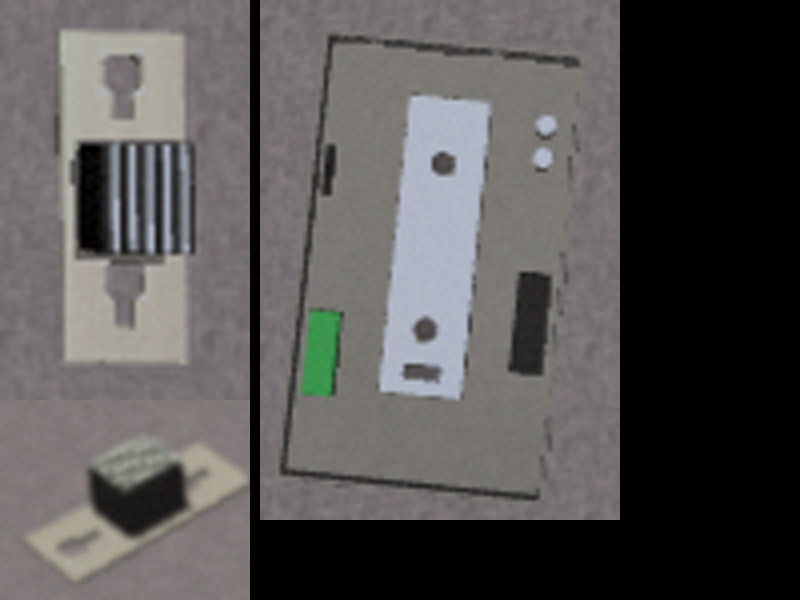

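The crop shows the plate's front hole at crop (123,75), with its slot running down towards the robot, so plate +x is roughly world +x. The chassis screws are at (443,163) and (425,330), with the catch at (422,372).

Run:
```python
from h import *
m=viewer.camera_model("top");ms=viewer.camera_model("scene")
D=np.load("top0.npy")
f=lambda u,v,s,x,y,ox=0:((u-ox+.5)/s-.5+x,(v+.5)/s-.5+y)
P=lambda u,v:f(u,v,5,375,220);C=lambda u,v:f(u,v,4,210,200,260)
def zd(uv):
    c,d=ray(m,uv);return (c+d*D[int(round(uv[1])),int(round(uv[0]))])
pc=[atz(m,P(*q),.004) for q in((58,30),(187,32),(187,363),(63,363))]
print("plate",np.round(pc,4),np.mean(pc,0)); a=(pc[0]+pc[1]-pc[2]-pc[3])/2;print("len",np.linalg.norm(a),"yaw",np.arctan2(a[1],a[0]))
for q in((123,75),(125,280),(80,200),(120,20),(175,340)):print(q,zd(P(*q)).round(4))
cc=[atz(m,C(*q),.02) for q in((330,37),(580,62),(538,497),(282,473))]
print("ch",np.round(cc,4),np.mean(cc,0));a=(cc[0]+cc[1]-cc[2]-cc[3])/2;print(np.linalg.norm(a),np.arctan2(a[1],a[0]))
s=[atz(m,C(*q),.02) for q in((443,163),(425,330))];a=s[0]-s[1];print("screws",s,np.linalg.norm(a),np.arctan2(a[1],a[0]))
r=[atz(m,C(*q),.011) for q in((410,96),(491,101),(461,399),(380,391))];a=(r[0]+r[1]-r[2]-r[3])/2;print("rail",np.mean(r,0),np.linalg.norm(a),np.arctan2(a[1],a[0]))
for q in((443,163),(425,330),(430,250),(500,220)):print(zd(C(*q)).round(4))
for top,sc in(((443,163),(335,222)),((425,330),(304,240))): 
    print("tri",tri([ray(m,C(*top)),ray(ms,sc)]))
print("tri swapped",tri([ray(m,C(443,163)),ray(ms,(304,240))]),tri([ray(m,C(425,330)),ray(ms,(335,222))]))
pt=[tri([ray(m,P(*t)),ray(ms,(190+(u+.5)/4-.5,140+(v+.5-400)/4-.5))]) for t,u,v in (((58,30),(23),(538)),((187,32),(76),(577)))]
print("plate far corners tri",np.round(pt,4))
w=viewer.camera_model("wrist");print(w)
```

```text
plate [[ 0.6021 -0.1535  0.004 ]
 [ 0.601  -0.2163  0.004 ]
 [ 0.4413 -0.2115  0.004 ]
 [ 0.4413 -0.152   0.004 ]] [ 0.52143969 -0.18334019  0.004     ]
len 0.16029553799379212 yaw -0.019739399192279
(123, 75) [ 5.802e-01 -1.856e-01  5.000e-04]
(125, 280) [ 0.4806 -0.1844 -0.0014]
(80, 200) [ 0.5196 -0.1601  0.0118]
(120, 20) [ 6.072e-01 -1.849e-01  3.000e-04]
(175, 340) [ 0.4524 -0.2059  0.0047]
ch [[0.6423 0.2348 0.02  ]
 [0.6268 0.0829 0.02  ]
 [0.3688 0.1083 0.02  ]
 [0.3824 0.2601 0.02  ]] [0.50506957 0.17150536 0.02      ]
0.26024548407071246 -0.09769828002858481
screws [array([0.56583147, 0.16556516, 0.02      ]), array([0.46629337, 0.17576561, 0.02      ])] 0.1000593977272653 -0.10212135989638507
rail [0.51616801 0.17051077 0.011     ] 0.1792416764275764 -0.09562581701570319
[0.5659 0.1659 0.0159]
[0.4663 0.1758 0.0197]
[0.5134 0.1741 0.0086]
[0.5314 0.1319 0.0018]
tri [0.54308284 0.18824386 0.08233361]
tri [ 0.4909257   0.15497858 -0.04779221]
tri swapped [0.56584784 0.16605102 0.01539944] [0.46542796 0.17675159 0.01189078]
plate far corners tri [[ 0.6144 -0.1568  0.0458]
 [ 0.5891 -0.2108 -0.0298]]
{'K': array([[325.1922621 ,   0.        , 283.69752687],
       [  0.        , 325.1922621 , 206.42432685],
       [  0.        ,   0.        ,   1.        ]]), 'R': array([[ 0.43194043,  0.9018994 , -0.00221933],
       [ 0.87435319, -0.41814184,  0.24630044],
       [ 0.22121023, -0.1083276 , -0.96919099]]), 't': array([-0.62301754, -0.02959895,  0.39012409])}
```

Top and scene views agree: the screw heads are at z≈0.015–0.02, 100.06 mm apart, the plate is 160.3 mm long, and both +x axes point roughly along world +x. I'll move over the plate.

```bash
python3 -m creep '[{"dx":-9.1,"dy":-9.4},{"dx":-9.1,"dy":-9.4},{"dx":-9.1,"dy":-9.4},{"dx":-9.1,"dy":-9.4},{"dx":-9.1,"dy":-9.4},{"dx":-9.1,"dy":-9.4},{"dx":-9.1,"dy":-9.4},{"dx":-9.1,"dy":-9.4},{"dx":-9.1,"dy":-9.4},{"dx":-9.1,"dy":-9.4}]' 20
python3 -m creep '[{"dx":-9.1,"dy":-9.4},{"dx":-9.1,"dy":-9.4},{"dx":-9.1,"dy":-9.4},{"dx":-9.1,"dy":-9.4},{"dx":-9.1,"dy":-9.4},{"dx":-9.1,"dy":-9.4},{"dx":-9.1,"dy":-9.4},{"dx":-9.1,"dy":-9.4},{"dx":-9.1,"dy":-9.4},{"dx":-9.1,"dy":-9.4}]'
python3 -m creep '[{"az":-7},{"az":-14},{"az":-21},{"az":-24.5},{"az":-24.5},{"az":-24.5},{"az":-24.5}]'
```

```text
invalid input
invalid input
invalid input
```

```bash
python3 -m creep '[{"fingers":87,"dx":-9.1,"dy":-9.4,"dz":0,"ax":0,"ay":0,"az":0},{"fingers":87,"dx":-9.1,"dy":-9.4,"dz":0,"ax":0,"ay":0,"az":0},{"fingers":87,"dx":-9.1,"dy":-9.4,"dz":0,"ax":0,"ay":0,"az":0},{"fingers":87,"dx":-9.1,"dy":-9.4,"dz":0,"ax":0,"ay":0,"az":0},{"fingers":87,"dx":-9.1,"dy":-9.4,"dz":0,"ax":0,"ay":0,"az":0},{"fingers":87,"dx":-9.1,"dy":-9.4,"dz":0,"ax":0,"ay":0,"az":0},{"fingers":87,"dx":-9.1,"dy":-9.4,"dz":0,"ax":0,"ay":0,"az":0},{"fingers":87,"dx":-9.1,"dy":-9.4,"dz":0,"ax":0,"ay":0,"az":0},{"fingers":87,"dx":-9.1,"dy":-9.4,"dz":0,"ax":0,"ay":0,"az":0},{"fingers":87,"dx":-9.1,"dy":-9.4,"dz":0,"ax":0,"ay":0,"az":0}]' 20
```

```text
time: 0.93
tool_pos: [0.3946, 0.1877, 0.2225]
eef_rot: [[-0.901, 0.434, -0.0], [0.434, 0.901, -0.001], [-0.0, -0.001, -1.0]]
ft_force: [-0.0, 0.2, -0.1]
width: 0.993
grip_force: 0.0
```

```bash
python3 -m creep '[{"fingers":87,"dx":-1.2,"dy":-1.2,"dz":0,"ax":0,"ay":0,"az":-4},{"fingers":87,"dx":-9.2,"dy":-9.3,"dz":1,"ax":0,"ay":0,"az":-24.5},{"fingers":87,"dx":-9.2,"dy":-9.3,"dz":1,"ax":0,"ay":0,"az":-24.5},{"fingers":87,"dx":-9.2,"dy":-9.3,"dz":1,"ax":0,"ay":0,"az":-24.5},{"fingers":87,"dx":-9.2,"dy":-9.3,"dz":1,"ax":0,"ay":0,"az":-24.5},{"fingers":87,"dx":-9.2,"dy":-9.3,"dz":1,"ax":0,"ay":0,"az":-24.5},{"fingers":87,"dx":-9.2,"dy":-9.3,"dz":1,"ax":0,"ay":0,"az":-24.5},{"fingers":87,"dx":-9.2,"dy":-9.3,"dz":1,"ax":0,"ay":0,"az":-24.5},{"fingers":87,"dx":-9.2,"dy":-9.3,"dz":1,"ax":0,"ay":0,"az":-24.5},{"fingers":87,"dx":-9.2,"dy":-9.3,"dz":1,"ax":0,"ay":0,"az":-24.5}]'
python3 -m creep '[{"fingers":87,"dx":0,"dy":0,"dz":0,"ax":0,"ay":0,"az":0},{"fingers":87,"dx":0,"dy":0,"dz":0,"ax":0,"ay":0,"az":0}]'
python3 - <<'E'
from h import *
import pickle
m=viewer.camera_model("wrist");p,d=viewer.snapshot("wrist")
pickle.dump((m,p,d),open("w1.pkl","wb"));cv2.imwrite("pics/w1.png",p);print(-m["R"].T@m["t"])
E
```

```text
time: 1.77
tool_pos: [0.5228, -0.1819, 0.1922]
eef_rot: [[-1.0, 0.02, -0.0], [0.02, 1.0, 0.0], [0.0, 0.0, -1.0]]
ft_force: [0.9, 1.2, 0.3]
width: 0.989
grip_force: 0.0
time: 1.93
tool_pos: [0.5225, -0.1811, 0.1919]
eef_rot: [[-1.0, 0.022, -0.001], [0.022, 1.0, 0.001], [0.001, 0.0, -1.0]]
ft_force: [0.1, 0.3, -0.4]
width: 0.99
grip_force: 0.0
[ 0.45496087 -0.18021308  0.35399309]
```

View pics/w1.png

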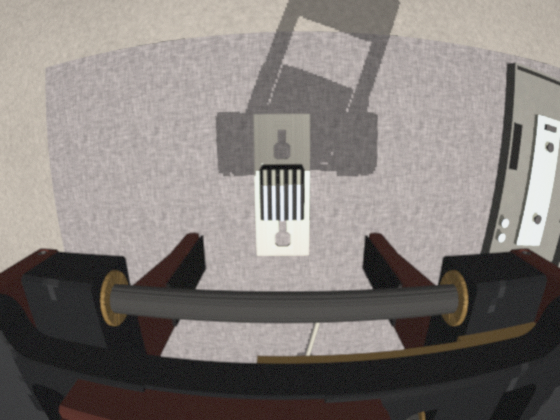

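The wrist view shows the plate with corners at about (254,113), (309,113), (309,255) and (256,255), and the block between the fingers. I'll check these by calculation.

Run:
```python
from h import *
import pickle
m,p,d=pickle.load(open("w1.pkl","rb"))
c=[atz(m,q,.004,True) for q in((254,113),(310,113),(309.5,255),(256,255))]
print(np.round(c,4),np.mean(c,0));a=(c[3]+c[2]-c[0]-c[1])/2;print(np.linalg.norm(a),np.arctan2(a[1],a[0]))
print([atz(m,q,.004,True).round(4) for q in((282,236),(282,151))])
print("block top front edge, z=.048:",[atz(m,q,.048,True).round(4) for q in((260,219),(304,219))])
t=viewer.camera_model("top")
f=lambda u,v:((u+.5)/5-.5+375,(v+.5)/5-.5+220)
print("tri",[tri([ray(m,w,True),ray(t,f(*q))]).round(4) for w,q in(((254,113),(187*0+63,363)),((256,255),(187,32)),((309.5,255),(58,30)),((254,113),(187,363)),((310,113),(63,363)))])
```

```text
[[ 0.44   -0.2117  0.004 ]
 [ 0.4414 -0.152   0.004 ]
 [ 0.6024 -0.1536  0.004 ]
 [ 0.601  -0.2159  0.004 ]] [ 0.52120458 -0.18329789  0.004     ]
0.1610031442842456 -0.017970844378766167
[array([ 0.5781, -0.185 ,  0.004 ]), array([ 0.4819, -0.1828,  0.004 ])]
block top front edge, z=.048: [array([ 0.5445, -0.2056,  0.048 ]), array([ 0.5454, -0.1624,  0.048 ])]
tri [array([ 0.4168, -0.2368, -0.3172]), array([ 0.6009, -0.216 ,  0.0045]), array([ 0.6022, -0.1535,  0.0043]), array([ 0.4405, -0.212 ,  0.0018]), array([ 0.4413, -0.152 ,  0.004 ])]
```

The views agree: plate top z≈0.004, centre (0.521,−0.183), yaw −0.019. I'll descend and grip.

```bash
python3 -m creep '[{"fingers":80,"dx":0.04,"dy":-0.07,"dz":1.3,"ax":0,"ay":0,"az":0},{"fingers":80,"dx":0.04,"dy":-0.07,"dz":2.6,"ax":0,"ay":0,"az":0},{"fingers":80,"dx":0.04,"dy":-0.07,"dz":3.8,"ax":0,"ay":0,"az":0},{"fingers":80,"dx":0.04,"dy":-0.07,"dz":4.8,"ax":0,"ay":0,"az":0},{"fingers":80,"dx":0.04,"dy":-0.07,"dz":5.5,"ax":0,"ay":0,"az":0},{"fingers":80,"dx":0.04,"dy":-0.07,"dz":5.9,"ax":0,"ay":0,"az":0},{"fingers":80,"dx":0.04,"dy":-0.07,"dz":5.9,"ax":0,"ay":0,"az":0},{"fingers":80,"dx":0.04,"dy":-0.07,"dz":5.9,"ax":0,"ay":0,"az":0}]'
python3 -m creep '[{"fingers":40,"dx":0,"dy":0,"dz":0,"ax":0,"ay":0,"az":0},{"fingers":40,"dx":0,"dy":0,"dz":0,"ax":0,"ay":0,"az":0},{"fingers":40,"dx":0,"dy":0,"dz":0,"ax":0,"ay":0,"az":0},{"fingers":40,"dx":0,"dy":0,"dz":0,"ax":0,"ay":0,"az":0},{"fingers":40,"dx":0,"dy":0,"dz":0,"ax":0,"ay":0,"az":0},{"fingers":40,"dx":0,"dy":0,"dz":0,"ax":0,"ay":0,"az":0},{"fingers":40,"dx":0,"dy":0,"dz":0,"ax":0,"ay":0,"az":0},{"fingers":40,"dx":0,"dy":0,"dz":0,"ax":0,"ay":0,"az":0}]' 30
```

```text
time: 2.65
tool_pos: [0.5214, -0.1807, 0.016]
eef_rot: [[-1.0, 0.018, -0.001], [0.018, 1.0, 0.0], [0.001, 0.0, -1.0]]
ft_force: [-0.2, 0.7, 0.8]
width: 0.912
grip_force: 0.0
time: 3.32
tool_pos: [0.5218, -0.1818, 0.0162]
eef_rot: [[-1.0, 0.019, 0.001], [0.019, 1.0, -0.0], [-0.001, -0.0, -1.0]]
ft_force: [-0.5, 0.3, 6.7]
width: 0.498
grip_force: 30.0
```

Gripped at 43.8 mm. I'll lift, then stop short of the chassis to look at the screws.

```bash
python3 -m creep '[{"fingers":40,"dx":0,"dy":0,"dz":-0.2,"ax":0,"ay":0,"az":0},{"fingers":40,"dx":0,"dy":0,"dz":-0.7,"ax":0,"ay":0,"az":0},{"fingers":40,"dx":0,"dy":0,"dz":-1.4,"ax":0,"ay":0,"az":0},{"fingers":40,"dx":0,"dy":0,"dz":-2.2,"ax":0,"ay":0,"az":0},{"fingers":40,"dx":0,"dy":0,"dz":-3,"ax":0,"ay":0,"az":0},{"fingers":40,"dx":0,"dy":0,"dz":-3.7,"ax":0,"ay":0,"az":0},{"fingers":40,"dx":0,"dy":0,"dz":-4,"ax":0,"ay":0,"az":0},{"fingers":40,"dx":0,"dy":0,"dz":-4,"ax":0,"ay":0,"az":0}]'
python3 -m creep '[{"fingers":40,"dx":0,"dy":0.3,"dz":0,"ax":0,"ay":0,"az":0},{"fingers":40,"dx":0.1,"dy":1,"dz":0,"ax":0,"ay":0,"az":0},{"fingers":40,"dx":0.2,"dy":2,"dz":0,"ax":0,"ay":0,"az":0},{"fingers":40,"dx":0.3,"dy":3,"dz":0,"ax":0,"ay":0,"az":0.6},{"fingers":40,"dx":0.4,"dy":4.1,"dz":0,"ax":0,"ay":0,"az":1.6},{"fingers":40,"dx":0.5,"dy":5.2,"dz":0,"ax":0,"ay":0,"az":2.6},{"fingers":40,"dx":0.6,"dy":6.2,"dz":0,"ax":0,"ay":0,"az":3.6},{"fingers":40,"dx":0.65,"dy":7,"dz":0,"ax":0,"ay":0,"az":4.2},{"fingers":40,"dx":0.7,"dy":7.4,"dz":0,"ax":0,"ay":0,"az":4.6},{"fingers":40,"dx":0.7,"dy":7.5,"dz":0,"ax":0,"ay":0,"az":4.6}]'
python3 -m creep '[{"fingers":40,"dx":0,"dy":0,"dz":0,"ax":0,"ay":0,"az":0},{"fingers":40,"dx":0,"dy":0,"dz":0,"ax":0,"ay":0,"az":0},{"fingers":40,"dx":0,"dy":0,"dz":0,"ax":0,"ay":0,"az":0}]'
python3 - <<'E'
from h import *
import pickle
m=viewer.camera_model("wrist");p,d=viewer.snapshot("wrist")
pickle.dump((m,p,d),open("w2.pkl","wb"));print(-m["R"].T@m["t"])
cv2.imwrite("pics/w2.png",p)
E
```

```text
time: 3.98
tool_pos: [0.5226, -0.182, 0.1376]
eef_rot: [[-1.0, 0.019, 0.003], [0.019, 1.0, -0.001], [-0.003, -0.001, -1.0]]
ft_force: [-0.0, 0.3, -3.7]
width: 0.497
grip_force: 30.0
time: 4.82
tool_pos: [0.5029, 0.0462, 0.1339]
eef_rot: [[-0.995, 0.097, -0.004], [0.097, 0.995, 0.0], [0.004, -0.0, -1.0]]
ft_force: [-0.5, 0.1, -2.6]
width: 0.494
grip_force: 30.0
time: 5.07
tool_pos: [0.5045, 0.043, 0.1351]
eef_rot: [[-0.995, 0.1, -0.001], [0.1, 0.995, -0.0], [0.001, -0.0, -1.0]]
ft_force: [0.6, 0.9, -3.2]
width: 0.498
grip_force: 30.0
[0.43723221 0.04924685 0.29719101]
```

View pics/w2.png

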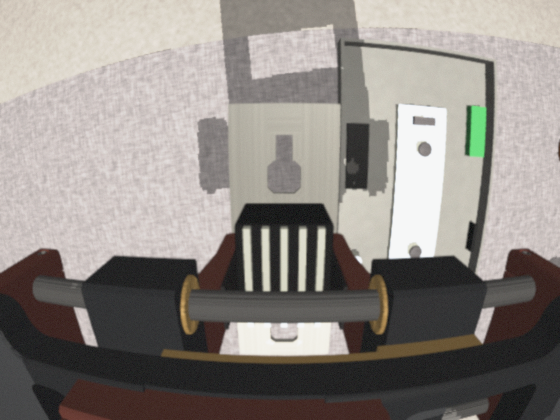

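The wrist view shows the screws at about (415,252) and (425,149), the catch at (424,120), and the held plate's rear hole at about (284,178). I'll take an enlarged crop for precision.

Run:
```python
import cv2,numpy as np
p=cv2.imread("pics/w2.png")
r=lambda x,y,w,h,s:cv2.resize(p[y:y+h,x:x+w],None,fx=s,fy=s,interpolation=cv2.INTER_CUBIC)
o=np.zeros((600,800,3),np.uint8)
o[:600,:280]=r(385,110,70,150,4)
o[:390,290:800]=r(220,90,170,130,3)
o[400:592,290:626]=r(228,310,112,64,3)
cv2.imwrite("pics/crop2.png",o)
```

```text
(no output)
```

View pics/crop2.png

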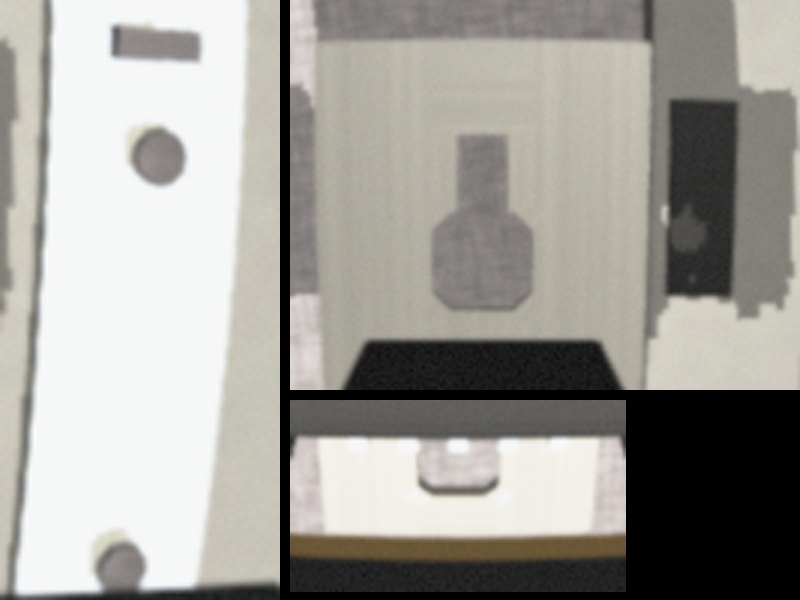

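Run:
```python
from h import *
import pickle
m,p,d=pickle.load(open("w2.pkl","rb"))
A=lambda u,v:((u+.5)/4-.5+385,(v+.5)/4-.5+110)
B=lambda u,v:((u-290+.5)/3-.5+220,(v+.5)/3-.5+90)
C=lambda u,v:((u-290+.5)/3-.5+228,(v-400+.5)/3-.5+310)
s=[atz(m,A(*q),.02,True) for q in((121,567),(159,156))]
print("screws",s,np.linalg.norm(s[0]-s[1]),np.arctan2(*(s[0]-s[1])[1::-1]))
print("catch",atz(m,A(156,43),.016,True))
t=viewer.camera_model("top");f=lambda u,v:((u-260+.5)/4-.5+210,(v+.5)/4-.5+200)
print("tri",[tri([ray(m,A(*w),True),ray(t,f(*q))]).round(4) for w,q in(((121,567),(443,163)),((159,156),(425,330)))])
for z in(.119,.121,.123):
    l,r=[atz(m,B(*q),z,True) for q in((432,255),(533,255))]
    h=atz(m,B(482.5,259),z,True);e=[atz(m,B(*q),z,True) for q in((315,39),(651,39))]
    print(z,"holew",np.linalg.norm(l-r),"rearhole",h.round(4),"rear edge",np.round(e,4),np.linalg.norm(e[0]-e[1]),"mid",np.mean(e,0).round(4),
     "edge-hole dist",np.linalg.norm(np.mean(e,0)-h))
    g=[atz(m,C(*q),z,True) for q in((418,470),(498,470),(458,490))];print("  front hole",np.round(g,4))
```

```text
screws [array([0.5644525 , 0.16433535, 0.02      ]), array([0.46588867, 0.17398992, 0.02      ])] 0.09903555260433411 -0.09764100658846174
catch [0.44027119 0.17647087 0.016     ]
tri [array([0.566 , 0.1658, 0.0166]), array([0.4661, 0.1761, 0.0156])]
0.119 holew 0.01864373523385907 rearhole [0.4647 0.0463 0.119 ] rear edge [[0.4209 0.0201 0.119 ]
 [0.427  0.0809 0.119 ]] 0.06107573484774643 mid [0.424  0.0505 0.119 ] edge-hole dist 0.04098426611166605
  front hole [[0.5675 0.027  0.119 ]
 [0.5693 0.0447 0.119 ]
 [0.574  0.0353 0.119 ]]
0.121 holew 0.018434479617018294 rearhole [0.4644 0.0464 0.121 ] rear edge [[0.4211 0.0205 0.121 ]
 [0.4271 0.0806 0.121 ]] 0.06039022626219443 mid [0.4241 0.0505 0.121 ] edge-hole dist 0.04052426237430405
  front hole [[0.5661 0.0273 0.121 ]
 [0.5678 0.0447 0.121 ]
 [0.5725 0.0354 0.121 ]]
0.123 holew 0.01822522400017753 rearhole [0.4641 0.0464 0.123 ] rear edge [[0.4213 0.0208 0.123 ]
 [0.4272 0.0802 0.123 ]] 0.05970471767664243 mid [0.4243 0.0505 0.123 ] edge-hole dist 0.040064258636942046
  front hole [[0.5646 0.0275 0.123 ]
 [0.5663 0.0448 0.123 ]
 [0.571  0.0356 0.123 ]]
```

Screws, plate top (z≈0.122) and holes are consistent: offset to the engage position is about dx 0.37, dy 4.27. I'll move over it and stop about 10 mm above the heads, then look through the rear hole.

```bash
python3 -m creep '[{"fingers":40,"dx":0.03,"dy":0.3,"dz":0,"ax":0,"ay":0,"az":0},{"fingers":40,"dx":0.1,"dy":1,"dz":0,"ax":0,"ay":0,"az":0},{"fingers":40,"dx":0.2,"dy":2,"dz":0,"ax":0,"ay":0,"az":0},{"fingers":40,"dx":0.27,"dy":3,"dz":0,"ax":0,"ay":0,"az":0},{"fingers":40,"dx":0.33,"dy":3.8,"dz":0.2,"ax":0,"ay":0,"az":0},{"fingers":40,"dx":0.37,"dy":4.2,"dz":0.6,"ax":0,"ay":0,"az":0},{"fingers":40,"dx":0.37,"dy":4.27,"dz":1.3,"ax":0,"ay":0,"az":0},{"fingers":40,"dx":0.37,"dy":4.27,"dz":2,"ax":0,"ay":0,"az":0},{"fingers":40,"dx":0.37,"dy":4.27,"dz":2.5,"ax":0,"ay":0,"az":0},{"fingers":40,"dx":0.37,"dy":4.27,"dz":2.9,"ax":0,"ay":0,"az":0}]'
python3 -m creep '[{"fingers":40,"dx":0,"dy":0,"dz":0,"ax":0,"ay":0,"az":0},{"fingers":40,"dx":0,"dy":0,"dz":0,"ax":0,"ay":0,"az":0},{"fingers":40,"dx":0,"dy":0,"dz":0,"ax":0,"ay":0,"az":0}]'
python3 - <<'E'
from h import *
import pickle
m=viewer.camera_model("wrist");p,d=viewer.snapshot("wrist")
pickle.dump((m,p,d),open("w3.pkl","wb"));print(-m["R"].T@m["t"])
o=np.zeros((600,800,3),np.uint8)
o[:520,:800]=cv2.resize(p[90:220,190:390],None,fx=4,fy=4,interpolation=cv2.INTER_CUBIC)
cv2.imwrite("pics/w3.png",o)
E
```

```text
time: 5.95
tool_pos: [0.5056, 0.1719, 0.0467]
eef_rot: [[-0.995, 0.1, -0.002], [0.1, 0.995, -0.001], [0.002, -0.001, -1.0]]
ft_force: [0.1, 0.4, -3.1]
width: 0.5
grip_force: 30.0
time: 6.2
tool_pos: [0.507, 0.1723, 0.0492]
eef_rot: [[-0.995, 0.1, 0.001], [0.1, 0.995, 0.0], [-0.001, 0.0, -1.0]]
ft_force: [1.2, -0.4, -2.6]
width: 0.498
grip_force: 30.0
[0.43947703 0.17837588 0.21114201]
```

View pics/w3.png

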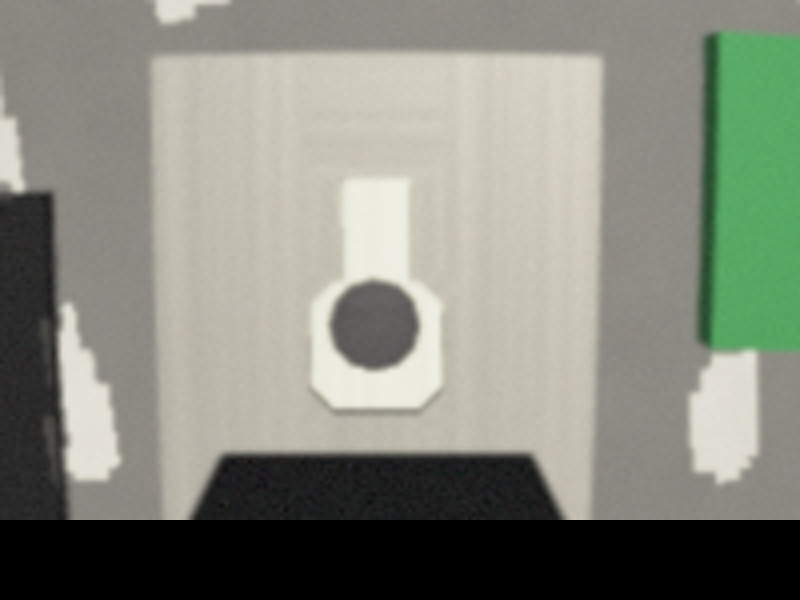

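The hole centre is at about (376,342) and the screw head shows through it at (374,324), nearly centred. I'll compute the remaining offset.

Run:
```python
from h import *
import pickle
m,p,d=pickle.load(open("w3.pkl","rb"))
A=lambda u,v:((u+.5)/4-.5+190,(v+.5)/4-.5+90)
z=.0365
l,r=[atz(m,A(*q),z,True) for q in((310,342),(442,342))];print(np.linalg.norm(l-r))
b=atz(m,A(376,408),z,True)
e=np.mean([atz(m,A(*q),z,True) for q in((152,55),(602,55))],0)
ux=np.array([.995,-.1,0])
h1=b-.009*ux;h2=e+.040*ux;s=atz(m,A(374,324),.02,True)
print(h1,h2,s)
for h in(h1,h2):
    v=s-h;print("along x %.4f  y %.4f"%(v@ux,v@np.array([.1,.995,0])))
```

```text
0.017919538481643824
[0.46642706 0.17553848 0.0365    ] [0.4669735 0.1756014 0.0365   ] [0.46608949 0.17525885 0.02      ]
along x -0.0003  y -0.0003
along x -0.0008  y -0.0004
```

Within 0.5 mm. I'll lower gently, checking force.

```bash
python3 -m creep '[{"fingers":40,"dx":0.02,"dy":-0.01,"dz":0.1,"ax":0,"ay":0,"az":0},{"fingers":40,"dx":0.02,"dy":-0.01,"dz":0.2,"ax":0,"ay":0,"az":0},{"fingers":40,"dx":0.02,"dy":-0.01,"dz":0.3,"ax":0,"ay":0,"az":0},{"fingers":40,"dx":0.02,"dy":-0.01,"dz":0.36,"ax":0,"ay":0,"az":0},{"fingers":40,"dx":0.02,"dy":-0.01,"dz":0.42,"ax":0,"ay":0,"az":0},{"fingers":40,"dx":0.02,"dy":-0.01,"dz":0.45,"ax":0,"ay":0,"az":0},{"fingers":40,"dx":0.02,"dy":-0.01,"dz":0.48,"ax":0,"ay":0,"az":0},{"fingers":40,"dx":0.02,"dy":-0.01,"dz":0.5,"ax":0,"ay":0,"az":0},{"fingers":40,"dx":0.02,"dy":-0.01,"dz":0.5,"ax":0,"ay":0,"az":0}]'
```

```text
time: 7.0
tool_pos: [0.5058, 0.1721, 0.0336]
eef_rot: [[-0.995, 0.099, -0.0], [0.099, 0.995, -0.0], [0.0, -0.0, -1.0]]
ft_force: [0.0, 0.4, -2.5]
width: 0.499
grip_force: 30.0
```

The plate is already past the head tops with no contact force. I'll continue.

```bash
python3 -m creep '[{"fingers":40,"dx":0,"dy":0,"dz":0.03,"ax":0,"ay":0,"az":0},{"fingers":40,"dx":0,"dy":0,"dz":0.06,"ax":0,"ay":0,"az":0},{"fingers":40,"dx":0,"dy":0,"dz":0.09,"ax":0,"ay":0,"az":0},{"fingers":40,"dx":0,"dy":0,"dz":0.12,"ax":0,"ay":0,"az":0},{"fingers":40,"dx":0,"dy":0,"dz":0.15,"ax":0,"ay":0,"az":0},{"fingers":40,"dx":0,"dy":0,"dz":0.15,"ax":0,"ay":0,"az":0},{"fingers":40,"dx":0,"dy":0,"dz":0.15,"ax":0,"ay":0,"az":0}]'
python3 -m creep '[{"fingers":40,"dx":0,"dy":0,"dz":0.02,"ax":0,"ay":0,"az":0},{"fingers":40,"dx":0,"dy":0,"dz":0.04,"ax":0,"ay":0,"az":0},{"fingers":40,"dx":0,"dy":0,"dz":0.05,"ax":0,"ay":0,"az":0},{"fingers":40,"dx":0,"dy":0,"dz":0.05,"ax":0,"ay":0,"az":0}]'
```

```text
time: 7.58
tool_pos: [0.5059, 0.1721, 0.0292]
eef_rot: [[-0.995, 0.099, 0.0], [0.099, 0.995, 0.0], [-0.0, 0.0, -1.0]]
ft_force: [-0.2, 0.4, -0.6]
width: 0.5
grip_force: 30.0
time: 7.92
tool_pos: [0.5059, 0.1721, 0.0277]
eef_rot: [[-0.995, 0.099, 0.0], [0.099, 0.995, 0.0], [-0.0, 0.0, -1.0]]
ft_force: [0.4, 0.1, -0.7]
width: 0.501
grip_force: 30.0
```

```bash
python3 -m creep '[{"fingers":40,"dx":0,"dy":0,"dz":0.01,"ax":0,"ay":0,"az":0},{"fingers":40,"dx":0,"dy":0,"dz":0.02,"ax":0,"ay":0,"az":0},{"fingers":40,"dx":0,"dy":0,"dz":0.02,"ax":0,"ay":0,"az":0},{"fingers":40,"dx":0,"dy":0,"dz":0.02,"ax":0,"ay":0,"az":0}]'
```

```text
time: 8.25
tool_pos: [0.5059, 0.1721, 0.0272]
eef_rot: [[-0.995, 0.099, 0.0], [0.099, 0.995, 0.0], [-0.0, 0.0, -1.0]]
ft_force: [-0.6, 0.6, 1.1]
width: 0.499
grip_force: 30.0
```

Contact with the rail is light, about 2 N. One more small press, then the slide begins.

```bash
python3 -m creep '[{"fingers":40,"dx":0,"dy":0,"dz":0.01,"ax":0,"ay":0,"az":0},{"fingers":40,"dx":0,"dy":0,"dz":0.01,"ax":0,"ay":0,"az":0},{"fingers":40,"dx":0,"dy":0,"dz":0.01,"ax":0,"ay":0,"az":0}]'
python3 -m creep '[{"fingers":40,"dx":-0.03,"dy":0,"dz":0,"ax":0,"ay":0,"az":0},{"fingers":40,"dx":-0.07,"dy":0,"dz":0,"ax":0,"ay":0,"az":0},{"fingers":40,"dx":-0.12,"dy":0,"dz":0,"ax":0,"ay":0,"az":0},{"fingers":40,"dx":-0.17,"dy":0,"dz":0,"ax":0,"ay":0,"az":0},{"fingers":40,"dx":-0.22,"dy":0,"dz":0,"ax":0,"ay":0,"az":0},{"fingers":40,"dx":-0.26,"dy":0,"dz":0,"ax":0,"ay":0,"az":0},{"fingers":40,"dx":-0.3,"dy":0,"dz":0,"ax":0,"ay":0,"az":0},{"fingers":40,"dx":-0.3,"dy":0,"dz":0,"ax":0,"ay":0,"az":0}]'
```

```text
time: 8.5
tool_pos: [0.5061, 0.1722, 0.0271]
eef_rot: [[-0.995, 0.099, 0.001], [0.099, 0.995, 0.0], [-0.001, 0.0, -1.0]]
ft_force: [-0.4, -0.0, 6.6]
width: 0.501
grip_force: 30.0
time: 9.17
tool_pos: [0.5154, 0.1713, 0.0271]
eef_rot: [[-0.995, 0.099, 0.001], [0.099, 0.995, 0.0], [-0.001, 0.0, -1.0]]
ft_force: [0.3, -0.8, 5.4]
width: 0.503
grip_force: 30.0
```

```bash
python3 -m creep '[{"fingers":40,"dx":-0.04,"dy":0,"dz":0,"ax":0,"ay":0,"az":0},{"fingers":40,"dx":-0.09,"dy":0,"dz":0,"ax":0,"ay":0,"az":0},{"fingers":40,"dx":-0.14,"dy":0,"dz":0,"ax":0,"ay":0,"az":0},{"fingers":40,"dx":-0.19,"dy":0,"dz":0,"ax":0,"ay":0,"az":0},{"fingers":40,"dx":-0.23,"dy":0,"dz":0,"ax":0,"ay":0,"az":0},{"fingers":40,"dx":-0.26,"dy":0,"dz":0,"ax":0,"ay":0,"az":0},{"fingers":40,"dx":-0.29,"dy":0,"dz":0,"ax":0,"ay":0,"az":0},{"fingers":40,"dx":-0.29,"dy":0,"dz":0,"ax":0,"ay":0,"az":0}]'
python3 -m creep '[{"fingers":40,"dx":-0.02,"dy":0,"dz":0,"ax":0,"ay":0,"az":0},{"fingers":40,"dx":-0.04,"dy":0,"dz":0,"ax":0,"ay":0,"az":0},{"fingers":40,"dx":-0.04,"dy":0,"dz":0,"ax":0,"ay":0,"az":0},{"fingers":40,"dx":-0.04,"dy":0,"dz":0,"ax":0,"ay":0,"az":0}]'
python3 - <<'E'
from h import *
p,d=viewer.snapshot("wrist")
cv2.imwrite("pics/w4.png",cv2.resize(p[70:220,190:390],None,fx=4,fy=4,interpolation=cv2.INTER_CUBIC))
E
```

```text
time: 9.83
tool_pos: [0.5239, 0.1705, 0.0271]
eef_rot: [[-0.995, 0.099, 0.001], [0.099, 0.995, 0.0], [-0.001, 0.0, -1.0]]
ft_force: [0.2, 0.1, 5.5]
width: 0.5
grip_force: 30.0
time: 10.17
tool_pos: [0.525, 0.1704, 0.0271]
eef_rot: [[-0.995, 0.099, 0.001], [0.099, 0.995, 0.0], [-0.001, 0.0, -1.0]]
ft_force: [-1.0, -0.5, 5.8]
width: 0.496
grip_force: 30.0
```

View pics/w4.png

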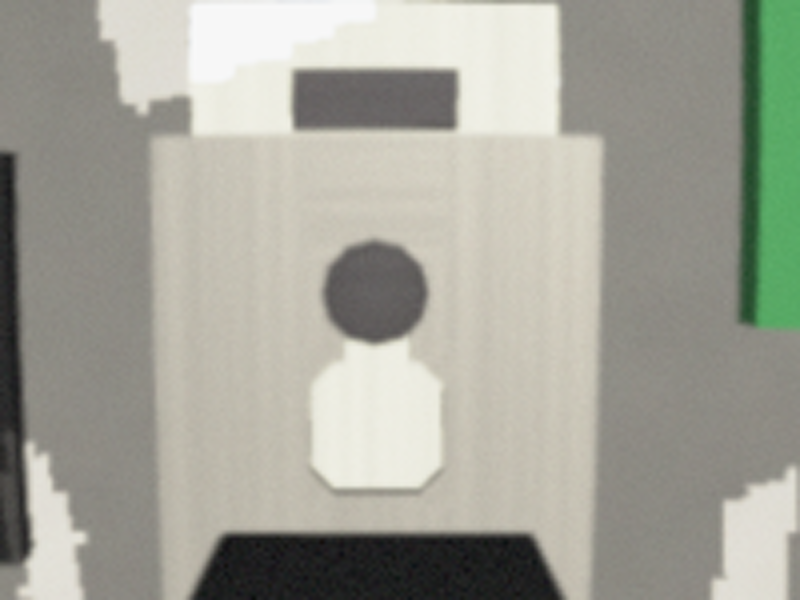

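The screw sits under the slot at (375,291) and the whole catch is visible behind the rear edge at (375,99) with a gap, so it is past the plate. I'll let go and retreat.

```bash
python3 -m creep '[{"fingers":52,"dx":0,"dy":0,"dz":0,"ax":0,"ay":0,"az":0},{"fingers":58,"dx":0,"dy":0,"dz":0,"ax":0,"ay":0,"az":0},{"fingers":58,"dx":0,"dy":0,"dz":0,"ax":0,"ay":0,"az":0},{"fingers":58,"dx":0,"dy":0,"dz":0,"ax":0,"ay":0,"az":0}]' 10
python3 -m creep '[{"fingers":58,"dx":0,"dy":0,"dz":-0.2,"ax":0,"ay":0,"az":0},{"fingers":58,"dx":0,"dy":0,"dz":-0.8,"ax":0,"ay":0,"az":0},{"fingers":58,"dx":0,"dy":0,"dz":-1.6,"ax":0,"ay":0,"az":0},{"fingers":58,"dx":0,"dy":0,"dz":-2.6,"ax":0,"ay":0,"az":0},{"fingers":58,"dx":0,"dy":0,"dz":-3.3,"ax":0,"ay":0,"az":0},{"fingers":58,"dx":0,"dy":0,"dz":-3.5,"ax":0,"ay":0,"az":0},{"fingers":58,"dx":0,"dy":0,"dz":-3.5,"ax":0,"ay":0,"az":0}]'
python3 - <<'E'
from h import *
p,d=viewer.snapshot("wrist")
cv2.imwrite("pics/w5.png",cv2.resize(p[60:280,150:430],None,fx=2.7,fy=2.7,interpolation=cv2.INTER_CUBIC))
E
```

```text
time: 10.55
tool_pos: [0.5245, 0.1702, 0.0266]
eef_rot: [[-0.995, 0.099, -0.0], [0.099, 0.995, -0.0], [0.0, -0.0, -1.0]]
ft_force: [0.9, 0.3, 0.4]
width: 0.661
grip_force: 0.0
time: 11.13
tool_pos: [0.5259, 0.1706, 0.1337]
eef_rot: [[-0.995, 0.099, 0.004], [0.099, 0.995, 0.001], [-0.004, 0.002, -1.0]]
ft_force: [0.2, -0.3, 0.1]
width: 0.658
grip_force: 0.0
```

View pics/w5.png

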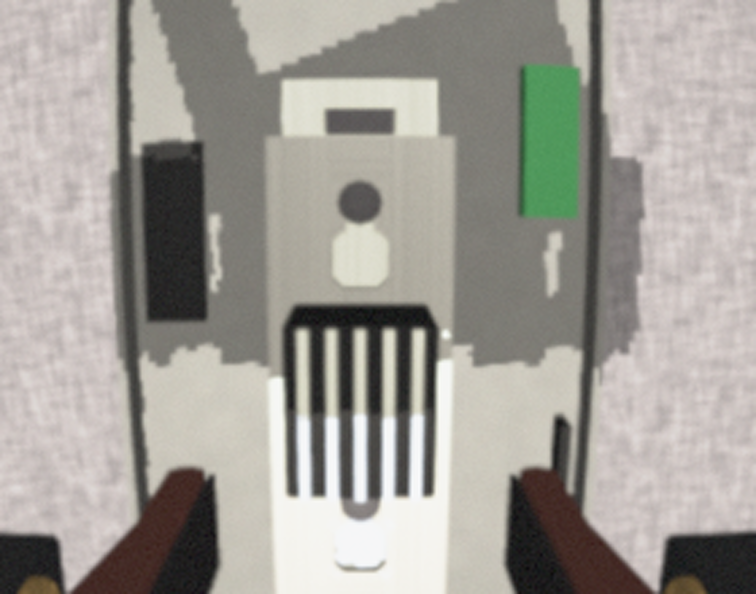

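The plate lies straight on the rail, with the catch (360,121) fully clear behind its rear edge (y≈136), and the fingers are open and well clear. I'll hand it in.

```bash
python3 -c "
from cell import job;print(job.finish_job())"
```

```text
the job is handed in; nothing more can be done
None
```

I lowered the power module onto the screws and slid it along until the catch cleared its rear edge in the wrist picture. I then let go, moved the gripper clear and handed the job in at about 11 s; no verdict came back, and I judged the catch up from the pictures, not from a reading of its height.

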